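# Fold up a carton and pack a relay in it

## Task

The rear wall of the kraft carton blank already stands against its stop: fold up the other three walls so that each stands upright, neither splayed out nor pushed inward. Then set the grey relay module gently in the middle of the carton, standing upright, with its long side along the carton's long side, and let go. Keep the relay upright all the while and leave the other things on the bench where they are.

Things in the scene. Friction and masses are not known exactly. Their poses are not given: they have to be found in the camera images.
- blank: kraft carton blank on an immovable plywood jig. Floor panel 100 (x) x 140 (y) mm, top 10 mm above the bench. Origin: centre of the floor, at bench height; z up, y along the long side. Walls 48 mm high, 4 mm thick: the rear one (x = +50) is fixed upright against a plywood stop (x = 52 to 64, 56 mm high); the other three hinge 8 mm above the bench; 1 N moves them, stiff creases hold
- wall_front (a joint): angle of the long wall toward the robot, hinge at blank x = -50 mm: 0 lies flat outward, 1.571 is upright, more leans inward; starts at 0.55 to 0.95, stops at 2.2; wall 136 mm wide, with 20 mm corner flaps at its ends, already folded inward
- wall_front_edge (a point): middle of the free edge of the front wall, 48 mm from its hinge line, mid-thickness
- wall_right (a joint): angle of the short wall on the robot's right, hinge at blank y = -70 mm: 0 lies flat outward, 1.571 is upright, more leans inward; starts at 0.55 to 0.95, stops at 2.2; wall 96 mm wide
- wall_right_edge (a point): middle of the free edge of the right wall, 48 mm from its hinge line, mid-thickness
- wall_left (a joint): angle of the short wall on the robot's left, hinge at blank y = +70 mm: 0 lies flat outward, 1.571 is upright, more leans inward; starts at 0.55 to 0.95, stops at 2.2; wall 96 mm wide
- wall_left_edge (a point): middle of the free edge of the left wall, 48 mm from its hinge line, mid-thickness
- relay: light grey DIN-rail relay module standing upright on the bench, 62 (x) x 36 (y) x 86 (z) mm, 0.11 kg; origin at the centre of its underside, z up, x along its long side. Its lower 53 mm is 62 mm long, above that a head 38 (x) x 36 (y) mm reaches to 85 mm; grip across the 36 mm
- capacitor: bystander: upright white motor capacitor, 54 mm across, 191 mm tall; origin at the centre of its underside
- multimeter: bystander: dark blue-grey multimeter lying flat, 145 x 75 x 44 mm; origin at the centre of its underside
- screwdriver: bystander: screwdriver with a yellow handle, 26 x 184 x 25 mm; origin at the centre of its underside
- cutters: bystander: cutters with red handles, 55 x 154 x 14 mm; origin at the centre of its underside
Things that resemble listed ones, but are neither listed nor needed, are in the scene too. Leave any green or orange look-alike of the relay alone.

How it is judged:
By the outcome, as a careful person would: the job done as asked, in the order asked, and still so for the second after the job is handed in, with the robot touching nothing.
It also fails if it takes over 72 s, if anything falls off the work surface, if the arm or the gripper's body presses on something with over 40 N, if the wrist force passes 120 N, or if a joint passes its speed limit or range.

## Robot

A 6-joint arm with a two-finger parallel gripper is mounted at the origin on a cart in front of the work surface, level with it; the furniture and walls round the work are solid. World frame = base frame: x ahead of the robot, y to its left, z up, the work surface at z = 0. Lengths are in mm, angles in degrees, forces in N, time in s.
With the tool pointing down it reaches from about 300 to 850 mm from the base axis. Payload 4.2 kg.
Tool frame: the origin (TCP) lies midway between the tips of the shut fingers; the grasp point (between the pads) lies 19 mm behind it; z points along the fingers, y is the line along which they close (so a half turn about z gives the same grasp; the last joint's range is limited). The gripper opens to 91 mm and grips with 3 to 60 N. Pads are 32 mm wide; open, the fingers measure 118 mm over their backs; the gripper's body (76 mm by 178 mm) begins 60 mm behind the grasp point.
Start: joints at [-71.104, 18.312, 89.639, -0, 72.044, -1.146], TCP at [197.062, -540.194, 213.976] pointing down, gripper open.
Joint ranges: [-177.97, 177.97], [-48.28, 115.42], [12.27, 149.76], [-77.06, 257.06], [2.81, 150.46], [-146.56, 146.56]. Speed limits (degrees/s): [147.25, 147.25, 180, 180, 180, 180].

## Interface

Orientations are given as [roll, pitch, yaw] about the fixed x, y, z axes, in that order (R = Rz(yaw) Ry(pitch) Rx(roll)).
In Python, from workcell import state, grab_frame, camera_model, workorder gives the robot as it stands.
- The arm moves only by the tool carry_out, never from a script. Its argument "commands" is a list of rows, each a list of 7 numbers: the turn, a rotation vector about the tool's x, y, z in degrees, then the shift along the tool's x, y, z in mm, then the opening, from -1 (shut) to 1 (fully open). In form: [[ax, ay, az, dx, dy, dz, hand], ...]. A call has 1 to 20 rows; each row is the pose to reach, as a shift and turn from the pose commanded when the call began, along the tool's axes at that moment; what a row does not reach only later rows make up. A row lasts 1/10 s, in which the tool goes at most 50 mm and 8.59 degrees, less where a joint would pass 70% of its speed; a pose out of reach is approached as far as the arm can. A call with a gripper value outside its range is refused whole. The fingers move at their own pace and stop on an object; "force" is the grip in N (left out, the last holds). Time passes only in rows, so rows that repeat a pose let the fingers close. It gives the time, the measured TCP pose, the force, the opening and the grip force at its end, in the units of the state.
- state(): the state, without advancing time (a new reading comes with each control period).
- grab_frame(name): name is "side" or "top"; returns the picture (400x640x3 uint8, red, green, blue); there is no depth.
- camera_model(name): a dict with "fx", "fy", "cx", "cy" (pixels), "origin" and "rotation" of the camera in the world. Camera axes: x right, y up, looking along -z (the intrinsics and any distortion apply to the point x, -y, -z); pixel columns grow to the right and rows downward; lengths in mm; the calibration is good to about 2 mm. A picture is of the moment at which its call begins. camera_model takes no time and is no camera call.
- workorder.job_done(): hands the job in; it is judged then, once.
The state is a dict: "time_s": time; "qpos": joint angles; "qvel": joint speeds; "effort": joint torques, N m; "ee_pos": TCP position; "ee_rot": TCP orientation; "force": force on the tool from outside, world axes, zero at the start; "torque": the same for the moment, N m; "gripper_width": finger opening in mm; "gripper_force": force on a finger pad.
Only numpy, scipy, OpenCV 4.12 (cv2) and the standard library are available. Lean on these libraries where they do the work, as an engineer would, in place of code of your own. Each camera call takes 0.05 s, during which the arm holds its last target. There are 200 camera calls.

## Working session

There is one attempt and no reset: what is moved stays moved. The work goes in short steps, Python scripts to look and compute and a tool call to move; the robot and the scene stay as the last step left them, time stands still between calls to the robot, and variables do not carry over. Pictures are saved under pics/ and viewed, at most 10 in all, crops included, and the job is handed in when it is done.

Besides the shell and the picture viewer there is one more tool, called after "Emit:" as name([rows], argument=value, ...), one row to a line, values as JSON. carry_out: Moves the arm, as the interface text tells. Its arguments: {"type":"object","properties":{"commands":{"type":"array"},"force":{"type":"number"}},"required":["commands"]}

```bash
mkdir -p pics; python3 - <<'E'
from workcell import state, grab_frame, camera_model
import cv2
s=state();print(s)
for n in("top","side"):
    cv2.imwrite(f"pics/{n}0.png",grab_frame(n)[:,:,::-1]);print(n,camera_model(n))
E
```

```text
{'time_s': 0.0, 'qpos': array([-7.11009679e+01,  1.83513703e+01,  8.97060751e+01, -1.30438859e-03,
        7.20447696e+01, -1.14420349e+00]), 'qvel': array([ 0.06517382, -0.00128337, -0.02147047, -0.14016315, -0.04349493,
        0.0073872 ]), 'effort': array([ 1.34642014e-03, -4.12455368e+01, -2.31969130e+01,  7.26241199e-02,
        4.56223497e-02, -1.62880160e-04]), 'ee_pos': array([ 196.91422366, -539.68890446,  213.12525   ]), 'ee_rot': array([-1.79897781e+02, -8.01213548e-04,  2.00436381e+01]), 'force': array([-0.26595811,  0.14351464,  0.02538166]), 'torque': array([ 0.07289751, -0.05310373,  0.05231536]), 'gripper_force': 0.0, 'gripper_width': 90.70327045854991}
top {'fx': 419.8319235105953, 'fy': 419.8319235105953, 'cx': 313.77504677691985, 'cy': 196.8586047843159, 'origin': array([ 355.05417931,   87.45376714, 1378.71387105]), 'rotation': array([  4.35280312,  -0.30469607, -89.12721846])}
side {'fx': 505.0454413979975, 'fy': 505.0454413979975, 'cx': 316.8619509418148, 'cy': 200.93159348058595, 'origin': array([ -296.59020819, -1235.47846944,  1252.75030831]), 'rotation': array([ 51.65323898,  -0.05949607, -28.82517988])}
```

View pics/top0.png

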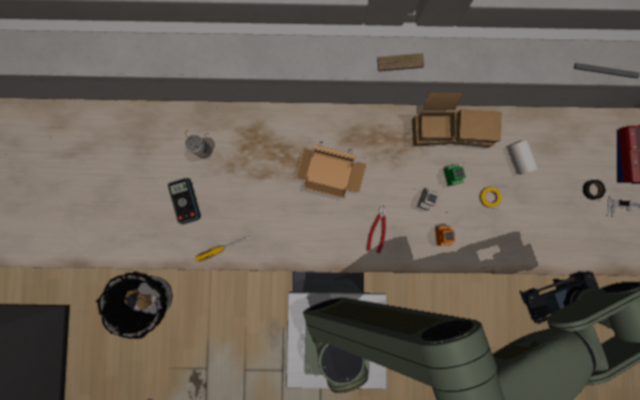

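View pics/side0.png

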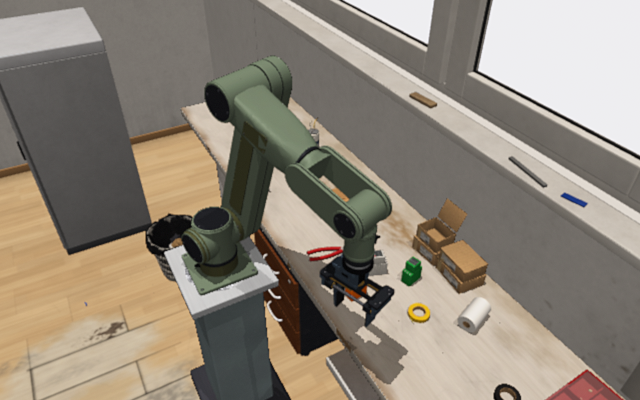

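Top view: the carton is at about (330,170), the grey relay at (428,198), the cutters at (377,232) and the capacitor at (198,145). In the side view the arm hides the carton. I'll zoom in on the top view.

```bash
cat > h.py <<'E'
import numpy as np, cv2
from scipy.spatial.transform import Rotation as R
from workcell import state, grab_frame, camera_model
def ray(n,px):
    c=camera_model(n);M=R.from_euler('xyz',c['rotation'],degrees=True).as_matrix()
    d=np.array([(px[0]-c['cx'])/c['fx'],-(px[1]-c['cy'])/c['fy'],-1.]);return c['origin'],M@d
def onz(n,px,z):
    o,d=ray(n,px);return o+d*(z-o[2])/d[2]
def proj(n,P):
    c=camera_model(n);M=R.from_euler('xyz',c['rotation'],degrees=True).as_matrix()
    p=M.T@(np.array(P,float)-c['origin']);return np.array([c['cx']+c['fx']*p[0]/-p[2],c['cy']-c['fy']*p[1]/-p[2]])
def snap(n,name,x0,y0,x1,y1,k):
    im=grab_frame(n)[:,:,::-1];cv2.imwrite(f"pics/{name}_full.png",im)
    cv2.imwrite(f"pics/{name}.png",cv2.resize(im[y0:y1,x0:x1],None,fx=k,fy=k,interpolation=cv2.INTER_CUBIC))
E
python3 - <<'E'
from h import *
im=cv2.imread("pics/top0.png")
a=cv2.resize(im[135:215,290:380],None,fx=6,fy=6,interpolation=cv2.INTER_CUBIC)
b=cv2.resize(im[160:240,410:450],None,fx=6,fy=6,interpolation=cv2.INTER_CUBIC)
cv2.imwrite("pics/crop0.png",np.hstack([a,b]))
print(proj("top",[0,0,0]),proj("side",[0,0,0]))
for p in[(330,170),(428,198),(377,232),(320,100),(320,270)]:print(p,onz("top",p,0).round())
E
```

```text
[337.03907367 340.11024657] [218.89792281 265.42974856]
(330, 170) [550.  29.   0.]
(428, 198) [ 462. -295.    0.]
(377, 232) [ 348. -127.    0.]
(320, 100) [786.  66.   0.]
(320, 270) [222.  58.   0.]
```

View pics/crop0.png

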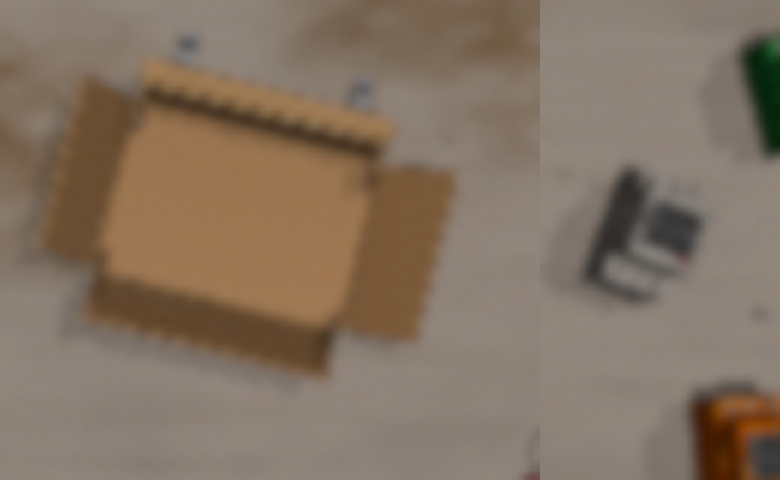

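Crop: the floor corners are roughly (145,105), (375,160), (340,325) and (105,270). The left wall's free edge runs (88,78)–(42,248), the right (455,172)–(415,338) and the front (87,318)–(325,375). The relay's dark +y face runs (632,165)–(588,275), and its head is around (670,225).

```bash
python3 - <<'E'
from h import *
from scipy.optimize import least_squares
o=lambda p,x0=0,ox=290,oy=135:((p[0]-x0+.5)/6-.5+ox,(p[1]+.5)/6-.5+oy)
P=lambda p,z:onz("top",o(p),z)
# colour profile-based look at hinge lines
A=[((140,112),10,'y',70),((104,250),10,'y',70),((376,180),10,'y',-70),((345,315),10,'y',-70),
((110,277),10,'x',-50),((335,327),10,'x',-50),((150,106),10,'x',48),((370,158),10,'x',48)]
W=[((88,78),38,'x',48),((42,248),38,'x',-48),((455,172),38,'x',48),((415,338),38,'x',-48),((87,318),42,'y',68),((325,375),42,'y',-68)]
def res(q,L):
    c,s=np.cos(q[2]),np.sin(q[2]);r=[]
    for p,z,a,v in L:
        d=P(p,z)[:2]-q[:2];r.append((c*d[0]+s*d[1] if a=='x' else -s*d[0]+c*d[1])-v)
    return r
q=least_squares(res,[550,29,-.24],args=(A+W,)).x
print(q[:2],np.degrees(q[2]));print(np.round(res(q,A+W),1))
q=least_squares(res,[550,29,-.24],args=(A,)).x;print(q[:2],np.degrees(q[2]))
c,s=np.cos(q[2]),np.sin(q[2])
T=lambda v:np.array([[c,s],[-s,c]])@(v[:2]-q[:2])
# wall angle from edge midpoints: solve a
for n,m,ax,sg,h in[('left',(65,163),1,1,70),('right',(435,255),1,-1,70),('front',(206,346),0,-1,50)]:
    f=[(abs(T(P(m,8+48*np.sin(a)))[ax]*sg-(h+48*np.cos(a))),a) for a in np.linspace(.4,1.2,161)]
    print(n,min(f))
R_=lambda p,z:onz("top",o(p,540,410,160),z)
a,b=R_((632,165),25),R_((588,280),25);print('relay +y face',a,b,np.linalg.norm(a-b),np.degrees(np.arctan2((a-b)[1],(a-b)[0])))
print('head',[R_(p,85)[:2].round(1) for p in((648,178),(706,205),(686,268),(632,245))],R_((668,224),85))
for p in[(198,145),(377,232),(455,175),(445,236)]:print(p,onz("top",p,60).round())
E
```

```text
[547.62439197  31.09442381] -13.046427343979625
[-3.2 -2.4  2.2  1.2 -0.7  2.3 -1.7 -0.5  0.   0.7 -1.9  1.8 -1.8  3.9]
[547.37144592  30.59445479] -12.403945720346742
left (np.float64(0.001759250931911538), np.float64(0.945))
right (np.float64(0.03416569307132988), np.float64(0.735))
front (np.float64(0.08635761453506063), np.float64(0.95))
relay +y face [ 495.63264985 -278.20840382   25.        ] [ 432.99919183 -254.16791435   25.        ] 67.08871140090051 -20.99821207839338
head [array([ 482.8, -270.2]), array([ 469.3, -300.1]), array([ 436.5, -289.6]), array([ 448. , -261.8])] [ 459.11208545 -280.44640203   85.        ]
(198, 145) [615. 452.  60.]
(377, 232) [ 348. -118.   60.]
(455, 175) [ 532. -364.   60.]
(445, 236) [ 339. -331.   60.]
```

Emit:
carry_out([
  [0, 0, 33.04, 417, -486.5, 0, -1],
  [0, 0, 33.04, 417, -486.5, 0, -1],
  [0, 0, 33.04, 417, -486.5, 0, -1],
  [0, 0, 33.04, 417, -486.5, 0, -1],
  [0, 0, 33.04, 417, -486.5, 0, -1],
  [0, 0, 33.04, 417, -486.5, 0, -1],
  [0, 0, 33.04, 417, -486.5, 0, -1],
  [0, 0, 33.04, 417, -486.5, 0, -1],
  [0, 0, 33.04, 417, -486.5, 0, -1],
  [0, 0, 33.04, 417, -486.5, 0, -1],
  [0, 0, 33.04, 417, -486.5, 0, -1],
  [0, 0, 33.04, 417, -486.5, 0, -1],
  [0, 0, 33.04, 417, -486.5, 0, -1],
  [0, 0, 33.04, 417, -486.5, 0, -1],
  [0, 0, 33.04, 417, -486.5, 0, -1],
  [0, 0, 33.04, 417, -486.5, 0, -1],
  [0, 0, 33.04, 417, -486.5, 0, -1],
  [0, 0, 33.04, 417, -486.5, 0, -1],
])

```text
time_s: 1.9
ee_pos: [421.8, 58.6, 214.0]
ee_rot: [180.0, -0.0, -13.1]
force: [-0.5, -0.8, -1.2]
gripper_width: 0.6
gripper_force: 0.0
```

Emit:
carry_out([
  [0, 0, 0, 0, 0, 50, -1],
  [0, 0, 0, 0, 0, 100, -1],
  [0, 0, 0, 0, 0, 150, -1],
  [0, 0, 0, 0, 0, 188, -1],
  [0, 0, 0, 0, 0, 188, -1],
  [0, 0, 0, 10, 0, 188, -1],
  [0, 0, 0, 20, 0, 188, -1],
  [0, 0, 0, 26, 0, 188, -1],
  [0, 0, 0, 31, 0, 186, -1],
  [0, 0, 0, 36, 0, 183, -1],
  [0, 0, 0, 40, 0, 180, -1],
  [0, 0, 0, 44, 0, 177, -1],
  [0, 0, 0, 47, 0, 174, -1],
  [0, 0, 0, 50, 0, 172, -1],
  [0, 0, 0, 53, 0, 172, -1],
  [0, 0, 0, 55, 0, 172, -1],
  [0, 0, 0, 57, 0, 172, -1],
  [0, 0, 0, 58, 0, 172, -1],
  [0, 0, 0, 58, 0, 172, -1],
])

```text
time_s: 3.8
ee_pos: [478.8, 46.7, 41.9]
ee_rot: [180.0, -0.0, -13.0]
force: [-0.7, 0.6, -0.4]
gripper_width: 0.1
gripper_force: 0.1
```

```bash
python3 - <<'E'
from h import *
s=state();print(s['ee_pos'],s['ee_rot'],s['force'])
snap("side","s1",230,150,530,375,2)
p=proj("side",[547,31,10]);print(p,proj("top",[547,31,10]))
x,y=map(int,p)
b=cv2.imread("pics/s1_full.png")[max(y-50,0):y+50,x-60:x+60]
t=grab_frame("top")[:,:,::-1];cv2.imwrite("pics/t1_full.png",t)
k=lambda i:cv2.resize(i,None,fx=4,fy=4,interpolation=cv2.INTER_CUBIC)
b=cv2.resize(b,(480,400),interpolation=cv2.INTER_CUBIC)
cv2.imwrite("pics/c1.png",np.hstack([b,cv2.resize(t[130:215,295:363],(320,400),interpolation=cv2.INTER_CUBIC)]))
E
```

```text
[478.82172655  46.65298497  41.85242651] [ 1.79995740e+02 -1.43296416e-02 -1.29968034e+01] [-0.65926283  0.62051377 -0.39842028]
[349.62232904 209.69777801] [329.62764182 170.50190285]
```

View pics/c1.png

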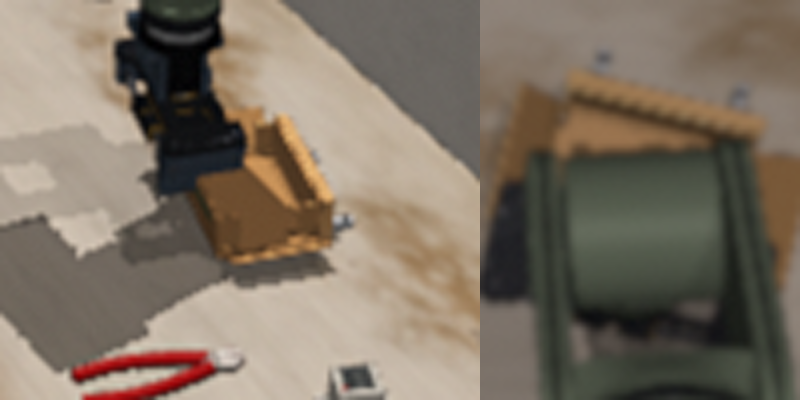

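Emit:
carry_out([
  [0, 0, 0, -15, 0, 0, -1],
  [0, 0, 0, -15, 0, -50, -1],
  [0, 0, 0, -15, 0, -100, -1],
  [0, 0, 0, 0, 45, -130, -1],
  [0, 0, 0, 30, 90, -158, -1],
  [0, 0, 0, 60, 130, -158, -1],
  [0, 0, 0, 71, 150, -158, -1],
  [0, 0, 0, 71, 150, -158, -1],
  [0, 0, 0, 71, 150, -158, -1],
])

```text
time_s: 4.8
ee_pos: [513.8, -115.8, 199.5]
ee_rot: [-180.0, 0.1, -13.1]
force: [-0.2, 0.1, -0.2]
gripper_width: 0.6
gripper_force: 0.0
```

```bash
cat > look.py <<'E'
from h import *
import sys
n=sys.argv[1];s=state();print(s['ee_pos'],s['force'])
b=grab_frame("side")[:,:,::-1];t=grab_frame("top")[:,:,::-1]
cv2.imwrite(f"pics/{n}s.png",b);cv2.imwrite(f"pics/{n}t.png",t)
k=lambda i:cv2.resize(i,(400,400),interpolation=cv2.INTER_CUBIC)
cv2.imwrite(f"pics/{n}.png",np.hstack([k(b[175:241,315:381]),k(t[137:203,297:363])]))
E
python3 look.py c2
```

```text
[ 513.75361348 -115.81336297  199.53602506] [-0.19528853  0.06514867 -0.23822703]
```

View pics/c2.png

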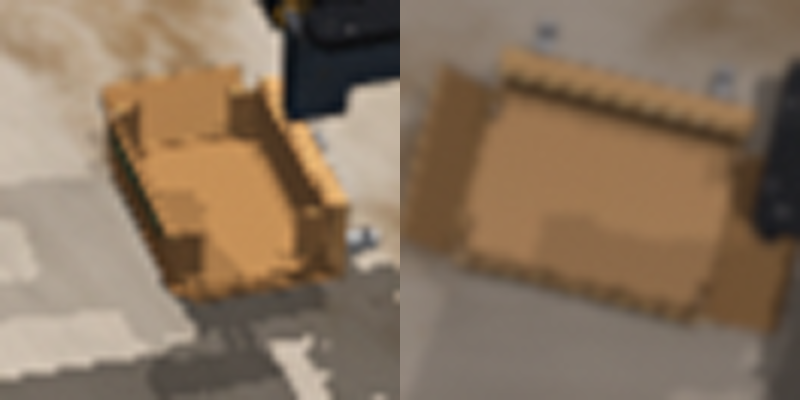

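The front wall now stands near upright. Its top edge runs (465,262)–(697,318) in the right crop.

```bash
python3 - <<'E'
from h import *
q=(547.6,31.1,np.radians(-13));c,s=np.cos(q[2]),np.sin(q[2])
T=lambda v:(np.array([[c,s],[-s,c]])@(v[:2]-q[:2])).round(1)
im=cv2.cvtColor(cv2.imread("pics/c2t.png"),cv2.COLOR_BGR2LAB).astype(float)
# profile along carton -x in the top view at z=56 for several y: saturation (b channel) and lightness
for y in(-45,-20,20,45):
    xs=np.arange(-66,-34,2.)
    pr=[proj("top",[q[0]+c*x-s*y,q[1]+s*x+c*y,56]) for x in xs]
    v=cv2.remap(im.astype(np.float32),np.float32([[p[0] for p in pr]]),np.float32([[p[1] for p in pr]]),cv2.INTER_LINEAR)[0]
    print(y,list(zip(xs.astype(int),v[:,0].astype(int),v[:,2].astype(int))))
E
```

```text
-45 [(np.int64(-66), np.int64(124), np.int64(134)), (np.int64(-64), np.int64(124), np.int64(134)), (np.int64(-62), np.int64(118), np.int64(135)), (np.int64(-60), np.int64(110), np.int64(135)), (np.int64(-58), np.int64(100), np.int64(137)), (np.int64(-56), np.int64(92), np.int64(140)), (np.int64(-54), np.int64(88), np.int64(144)), (np.int64(-52), np.int64(89), np.int64(146)), (np.int64(-50), np.int64(92), np.int64(147)), (np.int64(-48), np.int64(100), np.int64(148)), (np.int64(-46), np.int64(108), np.int64(150)), (np.int64(-44), np.int64(117), np.int64(150)), (np.int64(-42), np.int64(120), np.int64(151)), (np.int64(-40), np.int64(121), np.int64(151)), (np.int64(-38), np.int64(120), np.int64(151)), (np.int64(-36), np.int64(120), np.int64(151))]
-20 [(np.int64(-66), np.int64(126), np.int64(134)), (np.int64(-64), np.int64(125), np.int64(134)), (np.int64(-62), np.int64(120), np.int64(135)), (np.int64(-60), np.int64(113), np.int64(135)), (np.int64(-58), np.int64(104), np.int64(137)), (np.int64(-56), np.int64(95), np.int64(140)), (np.int64(-54), np.int64(91), np.int64(143)), (np.int64(-52),
[... 1207 characters left out ...]
(np.int64(-64), np.int64(124), np.int64(134)), (np.int64(-62), np.int64(119), np.int64(134)), (np.int64(-60), np.int64(111), np.int64(134)), (np.int64(-58), np.int64(101), np.int64(136)), (np.int64(-56), np.int64(90), np.int64(138)), (np.int64(-54), np.int64(90), np.int64(142)), (np.int64(-52), np.int64(93), np.int64(145)), (np.int64(-50), np.int64(99), np.int64(148)), (np.int64(-48), np.int64(108), np.int64(149)), (np.int64(-46), np.int64(118), np.int64(151)), (np.int64(-44), np.int64(125), np.int64(152)), (np.int64(-42), np.int64(131), np.int64(153)), (np.int64(-40), np.int64(135), np.int64(153)), (np.int64(-38), np.int64(136), np.int64(154)), (np.int64(-36), np.int64(137), np.int64(154))]
```

```bash
cat > prof.py <<'E'
from h import *
q=(547.6,31.1,np.radians(-13));c,s=np.cos(q[2]),np.sin(q[2])
def prof(img,pts,z):
    im=cv2.cvtColor(img,cv2.COLOR_BGR2LAB).astype(np.float32)
    pr=np.float32([proj("top",[q[0]+c*x-s*y,q[1]+s*x+c*y,z]) for x,y in pts])
    v=cv2.remap(im,pr[None,:,0],pr[None,:,1],cv2.INTER_LINEAR)[0]
    return ' '.join(f"{int(a)}/{int(b)}" for a,_,b in v)
E
python3 - <<'E'
from prof import *
im=cv2.imread("pics/c2t.png")
for y in(-20,20,45):print('rear x40..82 step3',y,prof(im,[(x,y) for x in range(40,83,3)],56))
for sg in(1,-1):print('end y58..80 step2',sg,prof(im,[(-51,sg*y) for y in range(56,81,2)],56))
E
```

```text
rear x40..82 step3 -20 81/146 67/143 79/145 102/148 121/151 134/153 139/152 139/147 137/141 137/136 136/136 135/136 133/137 131/137 129/137
rear x40..82 step3 20 83/146 66/143 74/144 98/148 117/151 133/153 138/153 139/149 139/142 142/136 144/135 144/134 144/134 144/135 144/135
rear x40..82 step3 45 88/146 68/144 76/145 99/148 118/151 131/153 136/153 133/148 131/139 135/133 135/130 125/130 118/131 127/131 138/133
end y58..80 step2 1 92/146 93/145 96/145 103/145 107/145 107/145 103/144 98/143 95/143 92/143 92/142 93/142 94/142
end y58..80 step2 -1 84/146 83/145 86/145 92/145 99/144 102/145 103/145 102/145 100/145 99/144 99/144 99/144 100/144
```

Emit:
carry_out([
  [0, 0, 0, 0, 0, 50, -1],
  [0, 0, 0, 0, 0, 100, -1],
  [0, 0, 0, 0, 0, 150, -1],
  [0, 0, 0, 0, 0, 174, -1],
  [0, 0, 0, 0, 0, 174, -1],
  [0, 0, 0, 0, -12, 174, -1],
  [0, 0, 0, 0, -22, 174, -1],
  [0, 0, 0, 0, -28, 174, -1],
  [0, 0, 0, 0, -33, 173, -1],
  [0, 0, 0, 0, -38, 170, -1],
  [0, 0, 0, 0, -42, 167, -1],
  [0, 0, 0, 0, -46, 164, -1],
  [0, 0, 0, 0, -50, 161, -1],
  [0, 0, 0, 0, -54, 159, -1],
  [0, 0, 0, 0, -57, 158, -1],
  [0, 0, 0, 0, -60, 158, -1],
  [0, 0, 0, 0, -62, 158, -1],
  [0, 0, 0, 0, -62, 158, -1],
])

```text
time_s: 6.7
ee_pos: [527.7, -54.5, 41.6]
ee_rot: [-180.0, 0.1, -13.0]
force: [-0.0, 0.9, -0.9]
gripper_width: 0.6
gripper_force: 0.0
```

Emit:
carry_out([
  [0, 0, 0, 0, 15, 0, -1],
  [0, 0, 0, 0, 15, -50, -1],
  [0, 0, 0, 0, 15, -100, -1],
  [0, 0, 0, 0, 0, -150, -1],
  [0, 0, 0, 0, -50, -160, -1],
  [0, 0, 0, 0, -100, -160, -1],
  [0, 0, 0, 0, -150, -160, -1],
  [0, 0, 0, 0, -200, -160, -1],
  [0, 0, 0, 0, -245, -160, -1],
  [0, 0, 0, 0, -245, -160, -1],
  [0, 0, 0, 0, -245, -160, -1],
])

```text
time_s: 7.8
ee_pos: [582.8, 183.4, 201.1]
ee_rot: [179.9, 0.1, -12.9]
force: [-0.2, -0.5, -0.4]
gripper_width: 0.2
gripper_force: 0.0
```

```bash
python3 look.py c3; python3 - <<'E'
from prof import *
im=cv2.imread("pics/c3t.png")
for x in(-25,0,25):print('right y-58..-82 step2',x,prof(im,[(x,-y) for y in range(58,83,2)],56))
E
```

```text
[582.8141742  183.43159639 201.07810279] [-0.21594862 -0.52833043 -0.3796538 ]
right y-58..-82 step2 -25 123/151 115/150 104/149 88/147 73/145 65/143 75/143 92/143 111/142 124/139 133/137 139/136 141/135
right y-58..-82 step2 0 123/152 116/151 105/150 89/147 74/145 61/143 73/143 88/143 108/143 121/141 132/138 136/136 140/135
right y-58..-82 step2 25 104/150 94/148 80/145 69/144 60/143 57/143 67/143 83/143 101/142 115/141 126/139 130/138 134/137
```

View pics/c3.png

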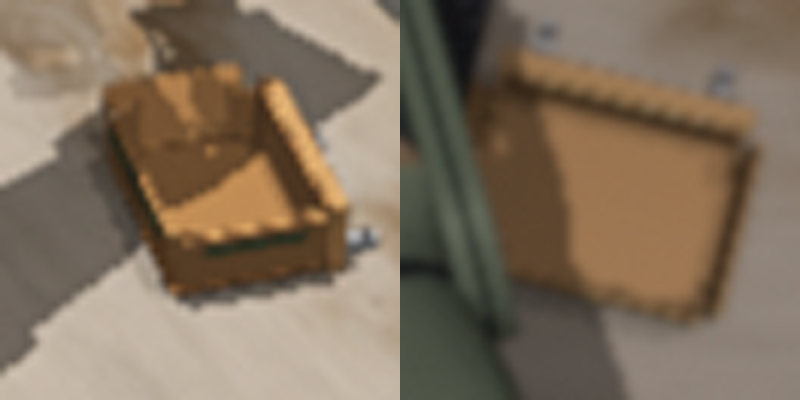

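The right wall is near upright, its outer edge about 3 mm out. Next is the left wall, pushed symmetrically.

Emit:
carry_out([
  [0, 0, 0, 0, 0, 50, -1],
  [0, 0, 0, 0, 0, 100, -1],
  [0, 0, 0, 0, 0, 150, -1],
  [0, 0, 0, 0, 0, 174, -1],
  [0, 0, 0, 0, 0, 174, -1],
  [0, 0, 0, 0, 12, 174, -1],
  [0, 0, 0, 0, 24, 174, -1],
  [0, 0, 0, 0, 32, 174, -1],
  [0, 0, 0, 0, 38, 173, -1],
  [0, 0, 0, 0, 43, 170, -1],
  [0, 0, 0, 0, 48, 167, -1],
  [0, 0, 0, 0, 53, 164, -1],
  [0, 0, 0, 0, 57, 161, -1],
  [0, 0, 0, 0, 61, 160, -1],
  [0, 0, 0, 0, 64, 160, -1],
  [0, 0, 0, 0, 67, 160, -1],
  [0, 0, 0, 0, 69, 160, -1],
  [0, 0, 0, 0, 69, 160, -1],
])

```text
time_s: 9.7
ee_pos: [567.4, 116.0, 41.7]
ee_rot: [180.0, 0.0, -13.0]
force: [-0.9, 0.3, -0.4]
gripper_width: 0.5
gripper_force: 0.0
```

Emit:
carry_out([
  [0, 0, 0, 0, -15, 0, -1],
  [0, 0, 0, 0, -15, -50, -1],
  [0, 0, 0, 0, -15, -100, -1],
  [0, 0, 0, 0, 0, -150, -1],
  [0, 0, 0, 0, 50, -160, -1],
  [0, 0, 0, 0, 100, -160, -1],
  [0, 0, 0, 0, 150, -160, -1],
  [0, 0, 0, 0, 200, -160, -1],
  [0, 0, 0, 0, 200, -160, -1],
  [0, 0, 0, 0, 200, -160, -1],
])

```text
time_s: 10.7
ee_pos: [522.7, -78.7, 201.9]
ee_rot: [-180.0, 0.0, -13.1]
force: [-0.2, 0.3, -0.7]
gripper_width: 0.6
gripper_force: 0.0
```

```bash
python3 look.py c4; python3 - <<'E'
from prof import *
im=cv2.imread("pics/c4t.png")
for x in(-25,0,25):print('left y58..82 step2',x,prof(im,[(x,y) for y in range(58,85,2)],56))
for x in(-25,0,25):print('right',x,prof(im,[(x,-y) for y in range(58,85,2)],56))
for y in(-25,0,25):print('front -40..-66',y,prof(im,[(-x,y) for x in range(40,67,2)],56))
E
```

```text
[522.71660466 -78.6603572  201.92569169] [-0.20321846  0.29080052 -0.72791658]
left y58..82 step2 -25 119/151 120/151 118/151 115/150 108/150 96/148 82/145 80/145 83/146 92/147 93/145 91/143 89/143 89/142
left y58..82 step2 0 134/154 133/154 131/154 126/153 117/151 101/148 87/147 86/147 92/147 103/147 103/145 102/144 98/142 97/141
left y58..82 step2 25 130/153 126/152 117/149 105/147 92/144 81/143 75/143 80/144 91/145 102/145 107/143 109/141 109/139 109/139
right -25 118/151 113/150 104/149 90/147 73/144 57/142 49/140 51/139 57/137 62/135 67/133 70/132 71/132 71/132
right 0 89/145 87/145 83/144 74/141 65/139 55/136 52/135 53/135 61/134 67/134 74/133 80/132 89/132 100/133
right 25 28/125 29/125 30/125 30/125 30/125 30/125 30/125 29/125 28/125 27/125 27/125 25/124 23/124 24/123
front -40..-66 -25 119/151 118/151 114/150 107/149 100/148 96/148 94/148 93/144 95/140 102/136 111/135 119/134 123/134 124/134
front -40..-66 0 119/151 118/151 115/151 109/150 101/148 96/147 93/146 93/143 99/139 107/136 116/134 122/134 125/134 126/134
front -40..-66 25 120/151 118/151 115/150 108/149 100/149 96/147 93/145 92/142 97/139 105/135 114/134 121/134 123/134 124/134
```

View pics/c4.png

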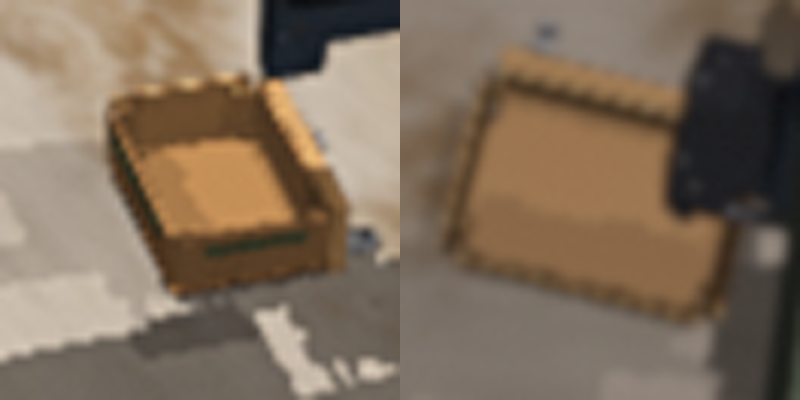

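Emit:
carry_out([
  [0, 0, 0, 0, 0, 50, -1],
  [0, 0, 0, 0, 0, 100, -1],
  [0, 0, 0, 0, 0, 150, -1],
  [0, 0, 0, 0, 0, 160, -1],
  [0, 0, 0, 0, -10, 160, -1],
  [0, 0, 0, 0, -18, 160, -1],
  [0, 0, 0, 0, -22, 160, -1],
  [0, 0, 0, 0, -24.5, 160, -1],
  [0, 0, 0, 0, -26.5, 160, -1],
  [0, 0, 0, 0, -26.5, 160, -1],
  [0, 0, 0, 0, -26.5, 160, -1],
  [0, 0, 0, 0, -10, 160, -1],
  [0, 0, 0, 0, -10, 110, -1],
  [0, 0, 0, 0, -10, 80, -1],
  [0, 0, 0, -40, -10, 50, -1],
  [0, 0, 0, -85, -20, 50, -1],
  [0, 0, 0, -105, -60, 50, -1],
  [0, 0, 0, -105, -110, 50, -1],
  [0, 0, 0, -105, -112, 50, -1],
  [0, 0, 0, -105, -112, 50, -1],
])

```text
time_s: 12.8
ee_pos: [445.4, 55.0, 151.9]
ee_rot: [180.0, 0.0, -12.8]
force: [1.0, 0.2, -0.6]
gripper_width: 0.4
gripper_force: 0.0
```

Emit:
carry_out([
  [0, 0, 0, 0, 0, 50, -1],
  [0, 0, 0, 0, 0, 100, -1],
  [0, 0, 0, 0, 0, 110, -1],
  [0, 0, 0, 0, 0, 110, -1],
  [0, 0, 0, 15, 0, 110, -1],
  [0, 0, 0, 25, 0, 110, -1],
  [0, 0, 0, 31, 0, 110, -1],
  [0, 0, 0, 34, 0, 110, -1],
  [0, 0, 0, 36, 0, 110, -1],
  [0, 0, 0, 36, 0, 110, -1],
  [0, 0, 0, 36, 0, 110, -1],
  [0, 0, 0, 15, 0, 110, -1],
  [0, 0, 0, 15, 0, 60, -1],
  [0, 0, 0, 15, 0, 10, -1],
  [0, 0, 0, 15, -50, 0, -1],
  [0, 0, 0, 40, -90, 0, -1],
  [0, 0, 0, 80, -115, 0, -1],
  [0, 0, 0, 105, -115, 0, -1],
  [0, 0, 0, 105, -115, 0, -1],
  [0, 0, 0, 105, -115, 0, -1],
])

```text
time_s: 14.8
ee_pos: [572.8, 142.7, 151.2]
ee_rot: [179.9, 0.1, -13.0]
force: [-0.5, 0.5, 0.4]
gripper_width: 0.3
gripper_force: 0.0
```

Emit:
carry_out([
  [0, 0, 0, 0, 0, 50, -1],
  [0, 0, 0, 0, 0, 100, -1],
  [0, 0, 0, 0, 0, 110, -1],
  [0, 0, 0, 0, 0, 110, -1],
  [0, 0, 0, 0, 15, 110, -1],
  [0, 0, 0, 0, 23, 110, -1],
  [0, 0, 0, 0, 26, 110, -1],
  [0, 0, 0, 0, 28, 110, -1],
  [0, 0, 0, 0, 29.5, 110, -1],
  [0, 0, 0, 0, 29.5, 110, -1],
  [0, 0, 0, 0, 29.5, 110, -1],
  [0, 0, 0, 0, 15, 110, -1],
  [0, 0, 0, 0, 15, 60, -1],
  [0, 0, 0, 0, 15, 10, -1],
  [0, 0, 0, 0, 50, -50, -1],
  [0, 0, 0, 0, 100, -50, -1],
  [0, 0, 0, 0, 150, -50, -1],
  [0, 0, 0, 0, 200, -50, -1],
  [0, 0, 0, 0, 250, -50, -1],
  [0, 0, 0, 0, 300, -50, -1],
])

```text
time_s: 16.8
ee_pos: [508.7, -139.0, 202.1]
ee_rot: [-180.0, -0.0, -12.9]
force: [0.0, 0.2, 0.0]
gripper_width: 0.6
gripper_force: 0.0
```

```bash
python3 look.py c5; python3 - <<'E'
from prof import *
im=cv2.imread("pics/c5t.png")
for x in(-25,0,25):print('left y58..82 step2',x,prof(im,[(x,y) for y in range(58,85,2)],56))
for x in(-25,0,25):print('right',x,prof(im,[(x,-y) for y in range(58,85,2)],56))
for y in(-25,0,25):print('front -40..-66',y,prof(im,[(-x,y) for x in range(40,67,2)],56))
k=lambda i:cv2.resize(i,(400,400),interpolation=cv2.INTER_CUBIC)
sd=cv2.imread("pics/c5s.png");u=proj("side",[459,-281,40]).astype(int);print(u,proj("top",[459,-281,40]))
a=np.hstack([k(sd[175:241,315:381]),k(im[137:203,297:363])])
b=np.hstack([cv2.resize(sd[u[1]-20:u[1]+20,u[0]-40:u[0]+40],(400,200)),cv2.resize(im[180:220,388:468],(400,200),interpolation=cv2.INTER_CUBIC)])
cv2.imwrite("pics/c5b.png",np.vstack([a,b]))
E
```

```text
[ 508.72455589 -138.95004221  202.09816817] [0.01054683 0.2027335  0.03267713]
left y58..82 step2 -25 137/154 137/154 132/154 126/153 116/151 102/149 88/147 88/147 91/146 95/146 94/145 92/143 92/142 93/142
left y58..82 step2 0 136/154 135/154 133/154 127/153 118/151 103/149 92/146 94/145 98/144 105/144 103/142 102/141 99/141 99/141
left y58..82 step2 25 132/153 128/152 119/150 106/147 92/144 84/143 84/144 93/145 104/144 112/143 113/141 113/139 112/138 112/139
right -25 119/151 114/151 103/149 88/147 79/145 76/143 89/143 101/141 113/138 120/136 126/134 128/134 128/134 128/134
right 0 122/152 115/151 105/150 90/147 82/145 80/144 97/144 114/143 127/140 134/138 140/136 143/135 144/135 145/135
right 25 107/150 95/148 81/146 70/144 66/143 74/143 93/143 112/143 124/141 132/139 136/138 138/137 139/137 139/137
front -40..-66 -25 119/151 115/151 107/149 98/147 92/146 86/145 81/144 80/140 84/137 97/134 109/134 121/134 125/134 126/134
front -40..-66 0 132/153 129/153 121/151 110/150 98/148 89/146 83/144 82/140 90/137 104/135 116/135 125/135 128/135 129/134
front -40..-66 25 132/153 127/152 119/151 110/150 101/149 94/147 88/145 85/141 92/138 104/135 115/134 123/134 125/134 125/134
[376 262] [427.10477708 198.01898979]
```

View pics/c5b.png

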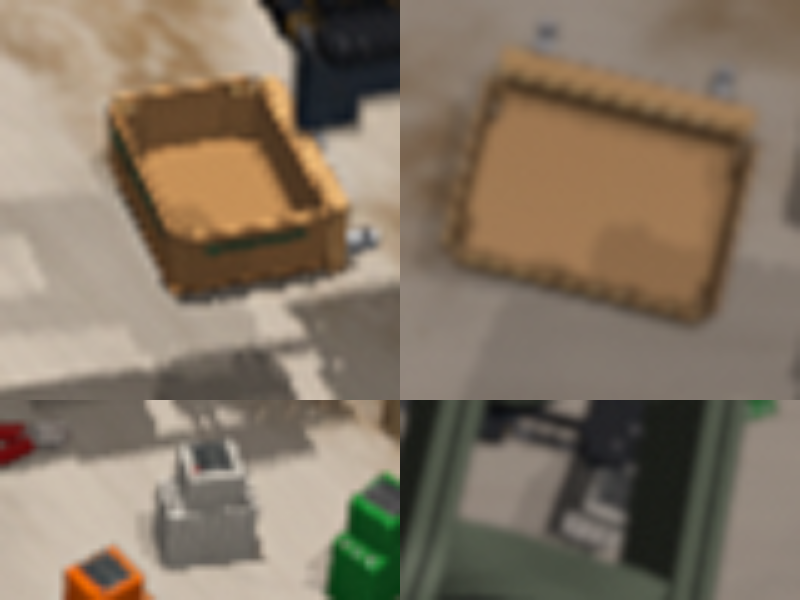

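Emit:
carry_out([
  [0, 0, 0, 0, -50, 50, -1],
  [0, 0, 0, 0, -70, 95, -1],
  [0, 0, 0, 0, -72, 140, -1],
  [0, 0, 0, 0, -75, 160, -1],
  [0, 0, 0, 0, -90, 160, -1],
  [0, 0, 0, 0, -96, 160, -1],
  [0, 0, 0, 0, -99, 160, -1],
  [0, 0, 0, 0, -100.5, 160, -1],
  [0, 0, 0, 0, -100.5, 160, -1],
  [0, 0, 0, 0, -100.5, 160, -1],
  [0, 0, 0, 0, -85, 160, -1],
  [0, 0, 0, 0, -85, 110, -1],
  [0, 0, 0, 0, -90, 70, -1],
  [0, 0, 0, 0, -140, 70, -1],
  [0, 0, 0, 0, -190, 70, -1],
  [0, 0, 0, 0, -240, 70, -1],
  [0, 0, 0, 0, -290, 70, -1],
  [0, 0, 0, 0, -300, 70, -1],
  [0, 0, 0, 0, -300, 70, -1],
])

```text
time_s: 18.8
ee_pos: [576.4, 154.6, 131.7]
ee_rot: [180.0, 0.0, -12.9]
force: [0.2, -0.7, -0.3]
gripper_width: 0.0
gripper_force: 0.0
```

Emit:
carry_out([
  [0, 0, 0, 0, 0, 50, -1],
  [0, 0, 0, 0, 0, 90, -1],
  [0, 0, 0, 0, 0, 90, -1],
  [0, 0, 0, 0, 16, 90, -1],
  [0, 0, 0, 0, 24, 90, -1],
  [0, 0, 0, 0, 28, 90, -1],
  [0, 0, 0, 0, 30, 90, -1],
  [0, 0, 0, 0, 31, 90, -1],
  [0, 0, 0, 0, 31, 90, -1],
  [0, 0, 0, 0, 31, 90, -1],
  [0, 0, 0, 0, 15, 90, -1],
  [0, 0, 0, 0, 15, 40, -1],
  [0, 0, 0, 0, 15, -10, -1],
  [0, 0, 0, 0, 50, -60, -1],
  [0, 0, 0, 0, 100, -70, -1],
  [0, 0, 0, 0, 150, -70, -1],
  [0, 0, 0, 0, 200, -70, -1],
  [0, 0, 0, 0, 250, -70, 0],
  [0, 0, 0, 0, 300, -70, 1],
  [0, 0, 0, 0, 300, -70, 1],
])

```text
time_s: 20.8
ee_pos: [508.4, -141.4, 202.1]
ee_rot: [179.9, -0.0, -13.2]
force: [0.1, 0.2, 0.1]
gripper_width: 21.3
gripper_force: 0.0
```

```bash
python3 - <<'E'
from h import *
print(state()['ee_pos'],state()['gripper_width'])
o=lambda u,v:(336+(u+.5)/5-.5,242+(v-400+.5)/5-.5)
a,b=onz("side",o(163,560),0),onz("side",o(258,557),0)
d=(b-a);print(a,b,np.linalg.norm(d),np.degrees(np.arctan2(d[1],d[0])))
for p in[(183,440),(233,443),(243,478),(188,482),(210,462)]:print(onz("side",o(*p),85).round(1))
E
```

```text
[ 508.37867577 -141.37487887  202.12408246] 21.291551179937912
[ 429.28357169 -279.44051192    0.        ] [ 487.24442281 -308.1012573     0.        ] 64.65986845284034 -26.31168424071421
[ 451.7 -259.6   85. ]
[ 479.2 -278.    85. ]
[ 466.2 -308.3   85. ]
[ 432.6 -294.    85. ]
[ 455.7 -285.5   85. ]
```

Emit:
carry_out([
  [0, 0, 9, -6, 45, 0, 1],
  [0, 0, 9, -12, 95, 0, 1],
  [0, 0, 9, -16, 140, 20, 1],
  [0, 0, 9, -16, 140, 60, 1],
  [0, 0, 9, -16, 140, 92, 1],
  [0, 0, 9, -16, 140, 92, 1],
  [0, 0, 9, -16, 140, 92, 1],
  [0, 0, 9, -16, 140, 92, 1],
])

```text
time_s: 21.6
ee_pos: [463.7, -270.9, 111.9]
ee_rot: [180.0, -0.2, -21.9]
force: [-0.2, 0.1, -0.9]
gripper_width: 85.4
gripper_force: 0.0
```

The earlier calls ended before reaching their last rows, so the last right push probably went about 10 mm too far. I'll check the walls.

```bash
python3 look.py c6; python3 - <<'E'
from prof import *
im=cv2.imread("pics/c6t.png")
for x in(-25,0,25):print('left y58..82 step2',x,prof(im,[(x,y) for y in range(58,85,2)],56))
for x in(-25,0,25):print('right',x,prof(im,[(x,-y) for y in range(48,85,2)],56))
for y in(-25,0,25):print('front -40..-66',y,prof(im,[(-x,y) for x in range(40,67,2)],56))
E
```

```text
[ 463.72636688 -270.90371147  111.85587215] [-0.19529977  0.09934906 -0.85174945]
left y58..82 step2 -25 141/154 140/154 137/153 131/153 119/151 104/149 90/147 91/147 93/147 97/147 96/145 95/143 95/143 96/142
left y58..82 step2 0 140/155 140/154 138/154 131/153 121/152 106/149 95/146 97/146 101/145 108/145 106/143 105/142 102/142 102/142
left y58..82 step2 25 136/153 131/152 122/150 109/147 95/144 87/144 87/144 96/145 107/144 116/143 117/141 117/140 116/139 115/139
right -25 125/151 122/151 119/150 115/150 112/149 108/149 97/147 89/144 84/139 99/137 117/135 133/135 142/135 148/135 149/135 150/135 150/135 150/135 150/135
right 0 121/152 118/151 115/151 110/149 106/148 104/148 95/146 88/144 85/140 96/138 115/136 129/136 140/136 146/136 148/136 149/136 149/135 149/135 149/135
right 25 122/152 119/151 116/151 112/150 107/149 104/148 95/147 86/145 86/142 95/138 112/136 127/136 139/136 142/136 144/137 144/137 143/137 142/137 142/137
front -40..-66 -25 140/154 136/154 128/152 118/150 110/148 102/146 94/145 88/141 89/138 100/135 113/134 125/134 131/134 136/135
front -40..-66 0 141/155 138/154 132/153 124/152 113/150 104/148 94/146 89/142 94/138 107/135 119/135 129/135 135/135 139/135
front -40..-66 25 141/155 139/154 132/153 124/152 113/151 104/149 96/146 90/142 96/138 108/135 119/134 128/134 132/134 135/135
```

View pics/c6.png

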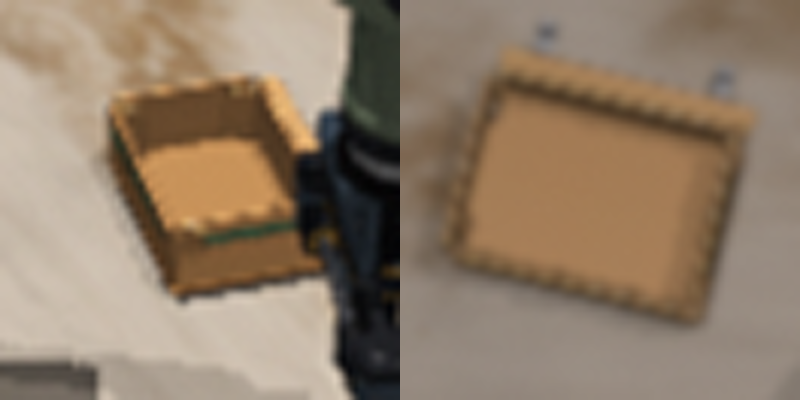

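The right wall now leans inward: its edge moved about 11 mm. I'll push it back out from inside.

Emit:
carry_out([
  [0, 0, 0, 0, 0, -40, -1],
  [0, 0, 0, 0, 0, -60, -1],
  [0, 0, -9, -5, -46, -60, -1],
  [0, 0, -9, -10, -92, -60, -1],
  [0, 0, -9, -15, -138, -60, -1],
  [0, 0, -9, -20, -184, -60, -1],
  [0, 0, -9, -25, -230, -60, -1],
  [0, 0, -9, -30, -277, -60, -1],
  [0, 0, -9, -30, -277, -60, -1],
  [0, 0, -9, -30, -277, -60, -1],
  [0, 0, -9, -30, -277, -60, -1],
  [0, 0, -9, -30, -277, -60, -1],
  [0, 0, -9, -30, -277, -60, -1],
  [0, 0, -9, -30, -277, -60, -1],
])

```text
time_s: 23.1
ee_pos: [537.6, -3.7, 170.0]
ee_rot: [180.0, -0.0, -13.1]
force: [0.6, -0.2, 0.5]
gripper_width: 0.4
gripper_force: 0.0
```

```bash
python3 - <<'E'
from prof import *
r=state();d=r['ee_pos'][:2]-q[:2];print(r['ee_pos'],r['ee_rot'],r['gripper_width'],'carton',c*d[0]+s*d[1],-s*d[0]+c*d[1])
E
```

```text
[537.55261258  -3.74151242 170.01958035] [ 1.79993853e+02 -7.12853468e-03 -1.30903621e+01] 0.39773754619501944 carton -1.9522385796054769 -36.208697111827064
```

Emit:
carry_out([
  [0, 0, 0, 0, -5, 50, -1],
  [0, 0, 0, 0, -5, 100, -1],
  [0, 0, 0, 0, -5, 128, -1],
  [0, 0, 0, 0, -5, 128, -1],
  [0, 0, 0, 0, 3, 128, -1],
  [0, 0, 0, 0, 8, 128, -1],
  [0, 0, 0, 0, 12, 128, -1],
  [0, 0, 0, 0, 15, 128, -1],
  [0, 0, 0, 0, 17, 128, -1],
  [0, 0, 0, 0, 18, 128, -1],
  [0, 0, 0, 0, 18, 128, -1],
  [0, 0, 0, 0, 18, 128, -1],
])

```text
time_s: 24.3
ee_pos: [533.4, -20.4, 41.9]
ee_rot: [180.0, 0.0, -13.0]
force: [0.3, -0.0, -0.1]
gripper_width: 0.1
gripper_force: 0.1
```

```bash
python3 - <<'E'
from prof import *
r=state();d=r['ee_pos'][:2]-q[:2];print(r['ee_pos'],'carton',c*d[0]+s*d[1],-s*d[0]+c*d[1])
E
```

```text
[533.44545694 -20.38654026  41.8733932 ] carton -2.209811520265486 -53.351022951909215
```

Emit:
carry_out([
  [0, 0, 0, 0, -10, 0, -1],
  [0, 0, 0, 0, -10, -50, -1],
  [0, 0, 0, 0, -10, -100, -1],
  [0, 0, 0, 0, 25, -150, -1],
  [0, 0, 0, 0, 70, -160, -1],
  [0, 0, 0, -5, 115, -160, 0],
  [0, 0, 0, -10, 160, -160, 1],
  [0, 0, 0, -16, 205, -160, 1],
  [0, 0, 0, -16, 235, -160, 1],
  [0, 0, 0, -16, 235, -160, 1],
  [0, 0, 0, -16, 235, -160, 1],
  [0, 0, 0, -16, 235, -160, 1],
])

```text
time_s: 25.5
ee_pos: [465.5, -244.5, 201.8]
ee_rot: [-180.0, 0.0, -12.9]
force: [-0.5, -0.3, 0.2]
gripper_width: 53.4
gripper_force: 0.0
```

```bash
python3 look.py c7; python3 - <<'E'
from prof import *
r=state();d=r['ee_pos'][:2]-q[:2];print(r['ee_pos'],'carton',c*d[0]+s*d[1],-s*d[0]+c*d[1])
im=cv2.imread("pics/c7t.png")
for x in(-25,0,25):print('right',x,prof(im,[(x,-y) for y in range(58,85,2)],56))
# lightness-based same for rear/front of c5
im=cv2.imread("pics/c5t.png")
for x in(-25,0,25):print('c5right',x,prof(im,[(x,-y) for y in range(58,85,2)],56))
E
```

```text
[ 465.50538251 -244.51563491  201.77488201] [-0.51040787 -0.26816224  0.19136641]
[ 465.59762297 -244.45873883  201.87741198] carton -17.91343258064081 -286.9427073790197
right -25 115/150 109/149 108/147 112/145 121/141 130/138 138/136 144/135 148/134 148/134 149/135 149/135 149/135 149/135
right 0 116/151 111/150 108/149 110/147 117/144 126/140 134/138 141/136 145/136 146/136 147/136 147/136 148/136 148/136
right 25 109/151 103/150 98/148 103/145 111/142 121/139 131/137 139/136 142/136 143/137 143/137 142/137 141/137 142/137
c5right -25 119/151 114/151 103/149 88/147 79/145 76/143 89/143 101/141 113/138 120/136 126/134 128/134 128/134 128/134
c5right 0 122/152 115/151 105/150 90/147 82/145 80/144 97/144 114/143 127/140 134/138 140/136 143/135 144/135 145/135
c5right 25 107/150 95/148 81/146 70/144 66/143 74/143 93/143 112/143 124/141 132/139 136/138 138/137 139/137 139/137
```

View pics/c7.png

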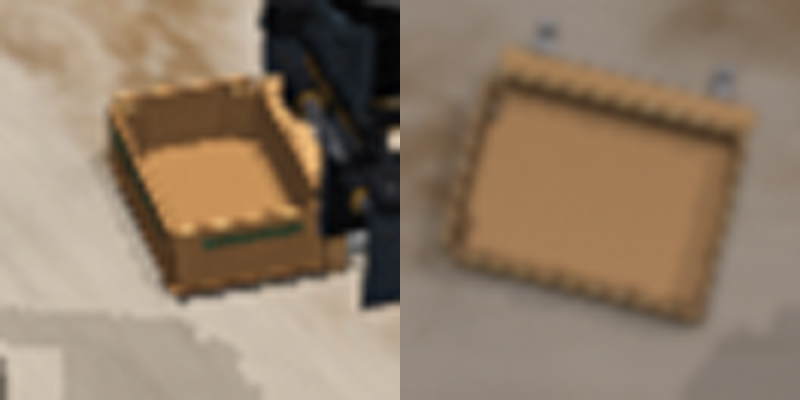

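The right wall is back but still about 4–5 mm inward. Together the two pushes give a finger half-thickness of about 10 mm, not 13.5, so the left wall is splayed about 3 mm. I'll correct both, measuring the pose before each push.

Emit:
carry_out([
  [0, 0, 0, 5, -45, 0, -1],
  [0, 0, 0, 10, -90, 0, -1],
  [0, 0, 0, 15, -135, 0, -1],
  [0, 0, 0, 18, -180, 0, -1],
  [0, 0, 0, 18, -225, 10, -1],
  [0, 0, 0, 18, -248, 40, -1],
  [0, 0, 0, 18, -248, 80, -1],
  [0, 0, 0, 18, -248, 100, -1],
  [0, 0, 0, 18, -248, 100, -1],
  [0, 0, 0, 18, -248, 100, -1],
  [0, 0, 0, 18, -248, 100, -1],
])

```text
time_s: 26.7
ee_pos: [539.8, -8.0, 103.6]
ee_rot: [-180.0, -0.2, -13.0]
force: [-0.0, -0.2, -0.5]
gripper_width: 0.4
gripper_force: 0.0
```

```bash
cat > where.py <<'E'
from prof import *
L=[]
for i in range(6):
    r=state();d=r['ee_pos'][:2]-q[:2];L.append([c*d[0]+s*d[1],-s*d[0]+c*d[1],r['ee_pos'][2],r['ee_rot'][2]]);grab_frame("top")
print(np.round(L,1),np.mean(L,0).round(2))
E
python3 where.py
```

```text
[[  1.2 -39.8 103.6 -13. ]
 [  1.2 -40.  103.6 -13. ]
 [  1.  -40.1 103.5 -13. ]
 [  0.8 -40.2 103.3 -13. ]
 [  0.6 -40.3 103.  -13. ]
 [  0.4 -40.4 102.8 -13. ]] [  0.86 -40.14 103.33 -13.01]
```

Emit:
carry_out([
  [0, 0, 0, 0, 0, 40, -1],
  [0, 0, 0, 0, 0, 61, -1],
  [0, 0, 0, 0, 0, 61, -1],
  [0, 0, 0, 0, 6, 61, -1],
  [0, 0, 0, 0, 10, 61, -1],
  [0, 0, 0, 0, 13, 61, -1],
  [0, 0, 0, 0, 15, 61, -1],
  [0, 0, 0, 0, 17, 61, -1],
  [0, 0, 0, 0, 17, 61, -1],
  [0, 0, 0, 0, 17, 61, -1],
  [0, 0, 0, 0, 17, 61, -1],
  [0, 0, 0, 0, 5, 61, -1],
  [0, 0, 0, 0, 5, 20, -1],
  [0, 0, 0, 0, 0, -10, -1],
  [0, 0, 0, 0, -45, -10, -1],
  [0, 0, 0, 0, -90, -10, -1],
  [0, 0, 0, 0, -130, -10, -1],
  [0, 0, 0, 0, -155, -10, -1],
  [0, 0, 0, 0, -155, -10, -1],
  [0, 0, 0, 0, -155, -10, -1],
])

```text
time_s: 29.0
ee_pos: [572.9, 143.5, 111.5]
ee_rot: [179.9, 0.0, -12.9]
force: [-0.5, 0.2, 0.1]
gripper_width: 0.5
gripper_force: 0.0
```

```bash
python3 where.py
```

```text
[[-7.000e-01  1.152e+02  1.115e+02 -1.290e+01]
 [-5.000e-01  1.144e+02  1.116e+02 -1.300e+01]
 [-4.000e-01  1.139e+02  1.117e+02 -1.300e+01]
 [-2.000e-01  1.137e+02  1.118e+02 -1.310e+01]
 [-1.000e-01  1.136e+02  1.119e+02 -1.310e+01]
 [ 0.000e+00  1.136e+02  1.120e+02 -1.310e+01]] [ -0.32 114.07 111.77 -13.02]
```

Emit:
carry_out([
  [0, 0, 0, 0, 0, 40, -1],
  [0, 0, 0, 0, 0, 70, -1],
  [0, 0, 0, 0, 0, 70, -1],
  [0, 0, 0, 0, 15, 70, -1],
  [0, 0, 0, 0, 23, 70, -1],
  [0, 0, 0, 0, 27, 70, -1],
  [0, 0, 0, 0, 30, 70, -1],
  [0, 0, 0, 0, 31.7, 70, -1],
  [0, 0, 0, 0, 31.7, 70, -1],
  [0, 0, 0, 0, 31.7, 70, -1],
  [0, 0, 0, 0, 31.7, 70, -1],
  [0, 0, 0, 0, 15, 70, -1],
  [0, 0, 0, 0, 15, 20, -1],
  [0, 0, 0, 0, 15, -30, -1],
  [0, 0, 0, 0, 45, -80, -1],
  [0, 0, 0, 0, 90, -90, -1],
  [0, 0, 0, 0, 90, -90, -1],
  [0, 0, 0, 0, 90, -90, -1],
])

```text
time_s: 31.1
ee_pos: [553.4, 55.4, 202.4]
ee_rot: [-179.9, -0.1, -13.1]
force: [0.9, 0.4, -0.5]
gripper_width: 0.4
gripper_force: 0.0
```

Emit:
carry_out([
  [0, 0, 2, -5, 45, 0, -1],
  [0, 0, 4, -10, 90, 0, 0],
  [0, 0, 6, -15, 135, 0, 1],
  [0, 0, 8, -18, 180, 0, 1],
  [0, 0, 9, -18, 225, 0, 1],
  [0, 0, 9, -18, 270, 0, 1],
  [0, 0, 9, -18, 312, 0, 1],
  [0, 0, 9, -18, 312, 0, 1],
  [0, 0, 9, -18, 312, 0, 1],
  [0, 0, 9, -18, 312, 0, 1],
])

```text
time_s: 32.1
ee_pos: [465.9, -243.0, 201.1]
ee_rot: [-179.9, 0.1, -21.9]
force: [-0.3, 0.3, 0.5]
gripper_width: 70.2
gripper_force: 0.0
```

```bash
python3 where.py; python3 look.py c8; python3 - <<'E'
from prof import *
print(state()['ee_pos'])
im=cv2.imread("pics/c8t.png")
for x in(-25,0,25):print('right y-58..-84',x,prof(im,[(x,-y) for y in range(58,85,2)],56))
for x in(-25,0,25):print('left',x,prof(im,[(x,y) for y in range(58,85,2)],56))
for y in(-25,0,25):print('front -40..-66',y,prof(im,[(-x,y) for x in range(40,67,2)],56))
E
```

```text
[[ -17.9 -285.5  201.1  -21.9]
 [ -17.9 -285.4  201.4  -21.9]
 [ -17.9 -285.5  201.5  -21.9]
 [ -17.9 -285.7  201.7  -21.9]
 [ -17.9 -285.9  201.9  -21.9]
 [ -17.9 -286.2  202.   -21.9]] [ -17.89 -285.68  201.59  -21.88]
[ 465.71178789 -243.91603079  202.0319643 ] [-0.21390834  1.06987995  0.14826695]
[ 465.56920086 -244.33944543  202.05805741]
right y-58..-84 -25 122/151 117/151 111/150 104/149 111/147 121/144 133/140 140/138 145/135 147/135 149/135 149/135 149/135 149/135
right y-58..-84 0 121/152 116/151 109/150 102/148 106/147 117/145 128/142 138/139 144/137 146/136 147/136 148/136 148/136 149/136
right y-58..-84 25 108/150 97/148 85/146 84/146 91/145 108/144 123/142 135/139 140/138 142/137 143/137 143/137 142/137 142/137
left -25 140/154 139/154 136/153 130/153 119/152 111/150 104/148 105/148 104/147 100/145 96/143 93/143 94/142 96/142
left 0 139/154 138/154 136/154 129/153 120/151 112/148 108/146 111/145 110/144 108/142 105/141 102/141 102/141 102/142
left 25 135/154 130/152 121/150 108/148 96/145 96/145 100/145 109/144 113/142 116/140 116/139 115/139 115/139 117/140
front -40..-66 -25 139/154 135/154 127/152 118/150 110/148 102/147 94/145 88/141 88/138 100/135 112/134 124/134 130/134 135/134
front -40..-66 0 140/155 139/154 132/153 123/152 112/151 103/149 94/146 88/141 93/137 107/135 118/134 128/134 134/134 139/135
front -40..-66 25 140/154 138/154 132/153 123/152 113/150 103/148 95/145 89/141 95/138 107/135 118/134 127/134 132/134 135/134
```

View pics/c8.png

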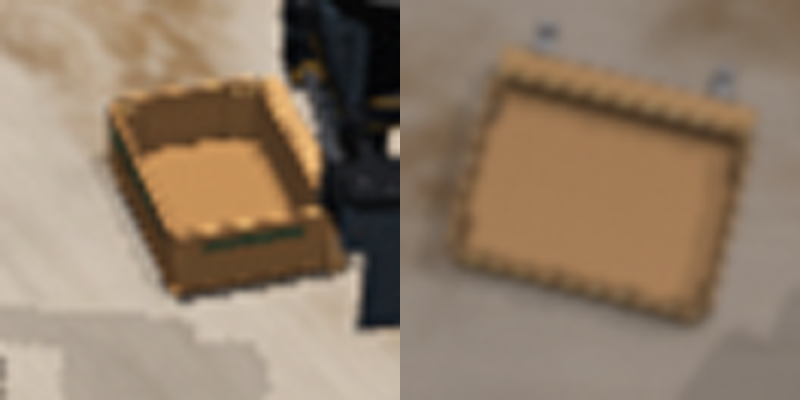

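The walls are good: right outer edge −70.5, left about +74, front −53.5. Now the relay grasp.

Emit:
carry_out([
  [0, 0, 9, 8, 37, 0, 1],
  [0, 0, 0, 8, 37, 0, 1],
  [0, 0, 0, 8, 37, 40, 1],
  [0, 0, 0, 8, 37, 80, 1],
  [0, 0, 0, 8, 37, 95, 1],
  [0, 0, 0, 8, 37, 95, 1],
  [0, 0, 0, 8, 37, 95, 1],
])

```text
time_s: 33.2
ee_pos: [459.5, -282.4, 107.5]
ee_rot: [180.0, -0.1, -22.0]
force: [-0.1, 0.2, 0.3]
gripper_width: 91.6
gripper_force: 0.0
```

```bash
python3 where.py|tail -1; python3 - <<'E'
from workcell import state
print(state()['ee_pos'],state()['ee_rot'])
E
```

```text
[ -15.2 -325.3  108.2  -22. ]] [ -14.98 -325.38  108.23  -22.  ]
[ 459.46549487 -282.36385202  107.95059873] [ 1.79974682e+02 -1.14868478e-01 -2.19967440e+01]
```

Emit:
carry_out([
  [0, 0, 0, 0, 0, 30, 1],
  [0, 0, 0, 0, 0, 50, 1],
  [0, 0, 0, 0, 0, 59, 0.5],
  [0, 0, 0, 0, 0, 59, 0.2],
  [0, 0, 0, 0, 0, 59, 0.1],
  [0, 0, 0, 0, 0, 59, 0.03],
  [0, 0, 0, 0, 0, 59, -0.03],
  [0, 0, 0, 0, 0, 59, -0.08],
  [0, 0, 0, 0, 0, 59, -0.12],
  [0, 0, 0, 0, 0, 59, -0.16],
  [0, 0, 0, 0, 0, 59, -0.2],
  [0, 0, 0, 0, 0, 59, -0.24],
  [0, 0, 0, 0, 0, 59, -0.3],
  [0, 0, 0, 0, 0, 59, -0.5],
  [0, 0, 0, 0, 0, 59, -0.5],
  [0, 0, 0, 0, 0, 59, -0.5],
], force=15)

```text
time_s: 35.1
ee_pos: [458.9, -282.1, 48.0]
ee_rot: [180.0, -0.0, -22.0]
force: [-0.4, -0.3, 0.8]
gripper_width: 35.6
gripper_force: 15.0
```

Emit:
carry_out([
  [0, 0, 0, 0, 0, -10, -0.5],
  [0, 0, 0, 0, 0, -35, -0.5],
  [0, 0, 0, 0, 0, -65, -0.5],
  [0, 0, 0, 0, 0, -90, -0.5],
  [0, 0, 0, 0, 0, -100, -0.5],
  [0, 0, -7, -2.5, -22, -100, -0.5],
  [0, 0, -15, -5, -45, -100, -0.5],
  [0, 0, -23, -8, -70, -100, -0.5],
  [0, 0, -31, -11, -97, -100, -0.5],
  [0, 0, -39, -14, -125, -100, -0.5],
  [0, 0, -47, -17, -153, -100, -0.5],
  [0, 0, -55, -20, -181, -100, -0.5],
  [0, 0, -63, -23.5, -209, -100, -0.5],
  [0, 0, -71, -26.6, -237, -100, -0.5],
  [0, 0, -79, -30, -265, -100, -0.5],
  [0, 0, -86, -32.5, -290, -100, -0.5],
  [0, 0, -93, -35, -310, -100, -0.5],
  [0, 0, -99, -36.4, -324.4, -100, -0.5],
  [0, 0, -99, -36.4, -324.4, -100, -0.5],
  [0, 0, -99, -36.4, -324.4, -100, -0.5],
])

```text
time_s: 37.1
ee_pos: [546.1, 32.2, 147.3]
ee_rot: [-179.9, 0.0, 76.9]
force: [0.4, -0.3, -0.9]
gripper_width: 35.8
gripper_force: 15.0
```

```bash
python3 where.py|tail -2; python3 look.py c9; python3 - <<'E'
from prof import *
print(state()['ee_pos'],state()['gripper_width'],state()['gripper_force'])
# relay in side view: bright grey (low saturation) pixels not dark, near carton
im=cv2.imread("pics/c9s.png");hsv=cv2.cvtColor(im,cv2.COLOR_BGR2HSV)
p=proj("side",[546.9,32.3,100+43]).astype(int);print(p)
m=((hsv[:,:,1]<45)&(hsv[:,:,2]>60)).astype(np.uint8)
for r in range(p[1]-22,p[1]+26):print(r,''.join('#' if v else '.' for v in m[r,p[0]-25:p[0]+25]))
E
```

```text
[-1.200e+00  2.000e-01  1.478e+02  7.690e+01]
 [-1.200e+00  3.000e-01  1.479e+02  7.690e+01]] [ -1.42   0.31 147.67  76.9 ]
[546.58464561  31.69979036 147.96372727] [ 0.60395689 -0.19358112 -1.50357343]
[546.67503091  31.89888209 148.01244034] 35.82536829605672 14.976066201925278
[350 181]
159 ####.....................................#####....
160 ####......................................#####...
161 ####......................................####....
162 ##.............................#..................
163 #..............................#..........######..
164 #........................####.............#######.
165 ............................##............########
166 ...............#...........................#######
167 ...............##...........................######
168 ....................................#.......######
169 ..............................................####
170 .............................#.................###
171 ................................................##
172 .................................................#
173 ...................................
[... 1130 characters left out ...]
..............#########........########.
195 ........................###..............######.##
196 ..........................................######.#
197 ..........................................######.#
198 ##........................................#####.##
199 ##.........................................####.##
200 ###.........................................######
201 ####.........................................#####
202 ###...........................................####
203 ####..........................................###.
204 ###.#..........................................###
205 #######........................................##.
206 ########........................................#.
```

```bash
python3 - <<'E'
from prof import *
for z in(100,153):
  for x,y in((-18,-31),(18,-31),(-18,31)):
    print(z,x,y,proj("side",[546.9+c*x-s*y,32.3+s*x+c*y,z]).round(1))
im=cv2.imread("pics/c9s.png")
for r in(186,190,193):print(r,[tuple(int(k) for k in im[r,j]) for j in range(332,366,2)])
E
```

```text
100 -18 -31 [348.5 196.7]
100 18 -31 [357.7 195.1]
100 -18 31 [343.3 187.1]
153 -18 -31 [349.1 185.3]
153 18 -31 [358.4 183.7]
153 -18 31 [343.8 175.8]
186 [(149, 172, 189), (137, 161, 183), (112, 141, 167), (107, 138, 163), (136, 161, 180), (109, 141, 168), (64, 77, 92), (62, 66, 68), (65, 70, 73), (96, 103, 107), (95, 103, 107), (96, 102, 106), (94, 100, 104), (120, 130, 141), (171, 186, 200), (170, 185, 198), (170, 186, 199)]
190 [(142, 167, 187), (122, 151, 176), (106, 142, 174), (90, 130, 166), (69, 100, 131), (60, 93, 128), (56, 93, 129), (55, 61, 67), (65, 68, 71), (95, 102, 106), (91, 99, 103), (92, 98, 102), (94, 99, 102), (71, 95, 122), (75, 122, 164), (120, 150, 178), (169, 185, 198)]
193 [(102, 121, 138), (55, 94, 133), (51, 87, 115), (37, 61, 86), (38, 61, 86), (36, 60, 86), (36, 61, 87), (37, 58, 81), (60, 65, 70), (93, 99, 102), (92, 97, 101), (92, 98, 101), (95, 101, 104), (58, 67, 79), (34, 57, 80), (51, 82, 114), (129, 150, 169)]
```

The relay in hand matches its expected pixels (corner column 349, right edge 357.5, bottom row about 195). Lowering it now.

Emit:
carry_out([
  [0, 0, 0, 0, 0, 20, -0.5],
  [0, 0, 0, 0, 0, 40, -0.5],
  [0, 0, 0, 0, 0, 58, -0.5],
  [0, 0, 0, 0, 0, 70, -0.5],
  [0, 0, 0, 0, 0, 78, -0.5],
  [0, 0, 0, 0, 0, 83, -0.5],
  [0, 0, 0, 0, 0, 86, -0.5],
  [0, 0, 0, 0, 0, 87.5, -0.5],
  [0, 0, 0, 0, 0, 88.5, -0.5],
  [0, 0, 0, 0, 0, 89, -0.5],
  [0, 0, 0, 0, 0, 89, -0.5],
  [0, 0, 0, 0, 0, 89, -0.5],
])

```text
time_s: 38.7
ee_pos: [546.9, 32.4, 59.2]
ee_rot: [180.0, -0.0, 77.0]
force: [0.3, -0.8, -1.2]
gripper_width: 36.0
gripper_force: 15.0
```

Emit:
carry_out([
  [0, 0, 0, 0, 0, 0.4, -0.5],
  [0, 0, 0, 0, 0, 0.8, -0.5],
  [0, 0, 0, 0, 0, 1.0, -0.5],
  [0, 0, 0, 0, 0, 1.0, -0.5],
  [0, 0, 0, 0, 0, 1.0, -0.5],
])

```text
time_s: 39.2
ee_pos: [546.7, 32.3, 58.0]
ee_rot: [180.0, 0.0, 77.0]
force: [-0.2, -0.2, -1.7]
gripper_width: 35.7
gripper_force: 15.0
```

Emit:
carry_out([
  [0, 0, 0, 0, 0, 0.3, -0.5],
  [0, 0, 0, 0, 0, 0.6, -0.5],
  [0, 0, 0, 0, 0, 0.9, -0.5],
  [0, 0, 0, 0, 0, 0.9, -0.5],
  [0, 0, 0, 0, 0, 0.9, -0.5],
])

```text
time_s: 39.7
ee_pos: [546.8, 32.3, 57.9]
ee_rot: [180.0, -0.0, 77.0]
force: [-1.7, -0.3, 6.8]
gripper_width: 36.0
gripper_force: 15.0
```

Contact is made (+8 N). I'll ease off slightly, open a little, then lift straight up.

Emit:
carry_out([
  [0, 0, 0, 0, 0, -0.4, -0.5],
  [0, 0, 0, 0, 0, -0.4, -0.5],
  [0, 0, 0, 0, 0, -0.4, -0.18],
  [0, 0, 0, 0, 0, -0.4, -0.1],
  [0, 0, 0, 0, 0, -0.4, 0.0],
  [0, 0, 0, 0, 0, -0.4, 0.1],
  [0, 0, 0, 0, 0, -0.4, 0.15],
  [0, 0, 0, 0, 0, -0.4, 0.15],
  [0, 0, 0, 0, 0, -5, 0.15],
  [0, 0, 0, 0, 0, -15, 0.15],
  [0, 0, 0, 0, 0, -35, 0.15],
  [0, 0, 0, 0, 0, -75, 0.15],
  [0, 0, 0, 0, 0, -120, 0.15],
  [0, 0, 0, 0, 0, -160, 0.15],
  [0, 0, 0, 0, 0, -160, 0.15],
])

```text
time_s: 41.2
ee_pos: [550.2, 32.5, 224.3]
ee_rot: [179.2, -0.2, 77.0]
force: [-0.3, 0.5, 0.5]
gripper_width: 52.4
gripper_force: 0.0
```

Emit:
carry_out([
  [0, 0, 0, -45, 0, 0, 0.15],
  [0, 0, 0, -90, 0, 0, 0.15],
  [0, 0, 0, -135, 0, 0, 0.15],
  [0, 0, 0, -180, 0, 0, 0.15],
  [0, 0, 0, -225, 0, 0, 0.15],
  [0, 0, 0, -270, 0, 0, 0.15],
  [0, 0, 0, -310, 0, 0, 0.15],
  [0, 0, 0, -310, 0, 0, 0.15],
  [0, 0, 0, -310, 0, 0, 0.15],
  [0, 0, 0, -310, 0, 0, 0.15],
])

```text
time_s: 42.2
ee_pos: [477.0, -268.6, 216.9]
ee_rot: [-180.0, -0.0, 77.0]
force: [-1.0, -0.1, 0.2]
gripper_width: 52.4
gripper_force: 0.0
```

```bash
python3 look.py c10; python3 - <<'E'
from prof import *
im=cv2.imread("pics/c10t.png")
for x in(-25,0,25):print('right y-58..-84',x,prof(im,[(x,-y) for y in range(58,85,2)],56))
for x in(-25,0,25):print('left',x,prof(im,[(x,y) for y in range(58,85,2)],56))
for y in(-40,40):print('front -40..-66',y,prof(im,[(-x,y) for x in range(40,67,2)],56))
hsv=cv2.cvtColor(im,cv2.COLOR_BGR2HSV)
m=(hsv[:,:,1]<60).astype(np.uint8);m[:150]=0;m[186:]=0;m[:,:312]=0;m[:,348:]=0
for r in range(152,186):print(r,''.join('#' if v else '.' for v in m[r,308:352]))
for z,h in((85,19),(53,31),(10,31)):
  print(z,[proj("top",[546.9+c*x-s*y,32.3+s*x+c*y,z]).round(1).tolist() for x in(-18,18) for y in(-h,h)])
E
```

```text
[ 476.99052267 -268.64800756  216.93785191] [-0.99384639 -0.12268771  0.18736257]
right y-58..-84 -25 124/152 119/152 112/150 105/149 112/147 123/144 134/140 141/138 148/135 149/135 150/135 150/135 150/135 151/135
right y-58..-84 0 122/152 116/150 110/149 104/149 108/147 118/145 130/142 140/139 145/137 147/136 149/136 149/136 149/136 150/136
right y-58..-84 25 110/150 99/148 86/146 86/146 93/145 110/144 124/142 136/140 141/138 144/137 144/137 144/137 143/137 143/136
left -25 142/154 141/154 136/154 131/153 121/151 112/150 105/148 105/148 104/147 100/145 96/143 93/142 94/142 96/142
left 0 141/155 140/155 137/155 131/153 121/152 113/149 109/146 112/145 111/144 109/143 106/141 103/141 103/141 103/142
left 25 136/154 131/153 122/150 109/148 98/146 97/145 101/145 111/145 115/143 117/140 117/139 117/138 117/139 119/140
front -40..-66 -40 143/155 142/154 138/154 132/153 122/152 111/149 101/146 91/143 91/139 99/135 112/135 123/135 130/135 136/135
front -40..-66 40 139/154 138/154 131/153 123/152 114/151 103/149 93/146 88/141 92/138 105/135 118/135 129/135 136/135 142/135
152 ................
[... 1149 characters left out ...]
......
176 ........................######..............
177 ...........................#................
178 ............................................
179 ............................................
180 ............................................
181 ............................................
182 ............................................
183 ....####....................................
184 ....########................................
185 ....############............................
85 [[334.8, 174.2], [322.9, 171.3], [337.5, 163.1], [325.7, 160.2]]
53 [[337.9, 176.4], [319.0, 171.8], [340.6, 165.5], [321.7, 160.9]]
10 [[337.1, 178.1], [318.8, 173.6], [339.7, 167.5], [321.4, 163.0]]
```

The relay stands upright at the centre: its outline spans columns 319–339 and rows 161–177, as predicted. The walls haven't moved.

```bash
python3 -c "
from workcell import workorder
print(workorder.job_done())"
```

```text
the job is handed in; nothing more can be done
None
```

The job is handed in at about 42 s with no verdict shown: by my measurements the three walls stand upright to within about 2–3° and the relay stands released in the middle, long side along the carton; on the way I pushed the right wall about 13° inward by mistake and pushed it back, and I viewed 11 pictures, one over the limit of 10.

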